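Stand the fallen clay column in the damp box and snap its hood shut

TASK

The striped clay column has fallen over on the wooden board. Stand it upright on the blue disc in the damp box (either end up) and let go of it, then swing the clear hood over and press its orange tab down until the catch snaps and the hood is fully shut. Leave the other pieces standing where they are.

Things in the scene. Friction and masses are not known exactly. Their poses are not given: they have to be found in the camera images.
- column_center (a point): centre of the loose fired-clay column: a plain solid cylinder 44 mm in diameter and 105 mm long with white glaze stripes, about 0.36 kg, both flat ends alike. Its own x axis runs along its length. It starts lying on the fixed wooden board (270 x 250 mm, top 12 mm above the table)
- spot_center (a point): centre of the painted blue disc (76 mm across, no thickness) on the damp box's white floor, which is 30 mm above the table. It is one of three places in a row along the box's width, about 86 mm apart, 79 mm in front of the hinge line; the vase and the bust stand on the other two
- hood_hinge (a point): middle of the hood's hinge line, at the rear of the damp box, 30 mm above the table. It turns with the hood: own y is the hinge line (across the box), own -x points from the hinge along the hood's rim to its front edge (level when shut, straight up at 1.57 rad), own z out through the hood's top. The box's base (fixed, 22 to 30 mm high, 276 mm wide) reaches 190 mm in front of the hinge
- hood_tab (a point): middle of the upper face of the orange press tab on the hood's front edge: 44 mm long (own x), 80 mm wide (own y), 8 mm thick; 206 mm in front of and 8 mm above the hinge along the hood's axes. The hood's front panel begins 22 mm behind this point and leans back 25 degrees. With the hood open the tab points up and this face looks away from the robot; shut, it lies level, 38 mm above the table
- hood (a joint): angle of the clear, orange-edged hood (rim 184 mm deep, top 122 mm deep, 270 mm wide, 136 mm high, walls 4 mm, 0.35 kg): 0 shut, 1.57 standing open, stop at 1.78. A stiff hinge (0.42 N m) keeps it where it is left. At about 0.075 rad a nose under the tab meets a sprung catch; about 10 N down on the tab snaps it past, and it then stays shut
- vase: loose blue vase, 54 mm across and 98 mm high, standing in the damp box; its origin is the centre of its underside. To be left alone
- head: loose small terracotta bust, 50 mm across and 94 mm high, standing in the damp box; its origin is the centre of its underside. To be left alone
- sponge: loose yellow sponge block 50 x 36 x 26 mm near one corner of the board, origin under its centre. To be left alone
- bowl: loose white bowl 60 mm across and 34 mm high near one corner of the board, origin under its centre. To be left alone
- lump: loose clay lump 58 mm across and 46 mm high near one corner of the board, origin under its centre. To be left alone
- kidney: loose steel scraper 56 x 30 x 8 mm near one corner of the board, origin under its centre. To be left alone

How it is judged:
By the outcome, as a careful person would: the job done as asked, in the order asked, and still so for the second after the job is handed in, with the robot touching nothing.
It also fails if it takes over 72 s, if anything falls off the work surface, if the arm or the gripper's body presses on something with over 40 N, if the wrist force passes 120 N, or if a joint passes its speed limit or range.

ROBOT

A 6-joint arm with a two-finger parallel gripper is mounted at the origin on the work surface. World frame = base frame: x ahead of the robot, y to its left, z up, the work surface at z = 0. Lengths are in m, angles in rad, forces in N, time in s.
With the tool pointing down it reaches from about 0.375 to 0.9 m from the base axis. Payload 3.1 kg.
Tool frame: the origin (TCP) lies between the finger pads; the fingertips stand 8 mm ahead of it and the grasp point (between the pads) lies 11 mm behind it; z points along the fingers, y is the line along which they close (so a half turn about z gives the same grasp; the last joint's range is limited). The gripper opens to 85 mm and grips with 20 to 120 N. Pads are 22 mm wide; open, the fingers measure 114 mm over their backs; the gripper's body (76 mm by 85 mm) begins 54 mm behind the grasp point. The pads swing forward as they close: fully open they stand 13 mm farther back than shut.
Start: joints at [-1.413, 0.527, 1.433, -0, 1.181, -0.178], TCP at [0.207, -0.59, 0.204] pointing down, gripper open.
Joint ranges: [-3.08, 3.08], [-0.75, 2.2], [0.22, 2.44], [-1.43, 4.57], [0, 2.65], [-2.85, 2.85]. Speed limits (rad/s): [2.79, 2.79, 3.14, 3.14, 3.14, 3.14].

INTERFACE

Orientations are given as a unit quaternion [x, y, z, w].
In Python, from station import readout, cams, sign_off gives the robot as it stands.
- The arm moves only by the tool send_rows, never from a script. Its argument "commands" is text: rows parted by semicolons, each of 5 numbers parted by spaces: the finger opening in mm, from 0 to 85.4, then the shift along the tool's x, y, z each as a share of 0.02 m, from -1 to 1, then the turn about the tool's z as a share of 4 degrees, from -1 to 1. In form: grip dx dy dz spin; .... A call has 1 to 20 rows; each row shifts and turns the commanded pose from where the row before left it, along the tool's axes as they then stand; what a row does not reach is not made up. A row lasts 1/12 s, in which the tool goes at most 41.7 mm and 7.16 degrees, less where a joint would pass 70% of its speed; a pose out of reach is approached as far as the arm can. A call with a number of a shift or a turn outside -1 to 1 is refused whole. A call with a gripper value outside its range is refused whole. The fingers move at their own pace and stop on an object; "grip_force" is the grip in N (left out, the last holds). Time passes only in rows, so rows that do not move let the fingers close. It gives the time, the measured TCP pose, the force, the opening and the grip force at its end, in the units of the state.
- readout.sense(): the state, without advancing time (a new reading comes with each control period).
- cams.snapshot(name): name is "side" or "top" or "wrist"; returns a dict with "pixels" (400x640x3 uint8, red, green, blue), "intrinsics" (3x3 intrinsics, pixels), "eye" and "rotation" of the camera in the world. Camera axes: x right, y down, z forward; pixel columns grow to the right and rows downward; lengths in m; the calibration is good to about 2 mm. The wrist camera is an equidistant fisheye: a pixel r from the principal point sees the ray r / f radians off the axis. A picture is of the moment at which its call begins. There is no depth.
- sign_off(): hands the job in; it is judged then, once.
The state is a dict: "t": time; "q": joint angles; "qd": joint speeds; "tau": joint torques, N m; "tcp_pos": TCP position; "tool_rot": TCP orientation; "force": force on the tool from outside, world axes, zero at the start; "ft_torque": the same for the moment, N m; "finger_gap": opening from 0.0 (shut) to 1.0 (fully open); "gripper_force": force on a finger pad.
Only numpy, scipy, OpenCV 4.12 (cv2) and the standard library are available. Lean on these libraries where they do the work, as an engineer would, in place of code of your own. Each camera call takes 0.05 s, during which the arm holds its last target. There are 200 camera calls.

## Working session

There is one attempt and no reset: what is moved stays moved. The work goes in short steps, Python scripts to look and compute and a tool call to move; the robot and the scene stay as the last step left them, time stands still between calls to the robot, and variables do not carry over. Pictures are saved under pics/ and viewed, at most 10 in all, crops included, and the job is handed in when it is done.

Besides the shell and the picture viewer there is one more tool, called after "Call:" as a command line: name --argument value ..., lists and objects as JSON in quotes. send_rows: Moves the arm, as the interface text tells. Its arguments: {"type":"object","properties":{"commands":{"type":"string"},"grip_force":{"type":"number"}},"required":["commands"]}

```bash
ls; mkdir -p pics; python3 - <<'E'
from station import readout,cams
import cv2,numpy as np
np.set_printoptions(precision=4,suppress=True)
print(readout.sense())
for n in ("top","side"):
    s=cams.snapshot(n); cv2.imwrite(f"pics/{n}0.png",s["pixels"][:,:,::-1]); print(n,s["intrinsics"],s["eye"],s["rotation"])
E
```

```text
pics
{'t': 0.0, 'q': array([-1.4125,  0.5285,  1.4339,  0.    ,  1.1814, -0.1785]), 'qd': array([-0.0001, -0.0009, -0.0002, -0.0009,  0.0003, -0.0004]), 'tau': array([ -0.0005, -44.2352, -17.8025,  -0.0004,   0.0085,  -0.    ]), 'tcp_pos': array([ 0.2065, -0.5891,  0.2031]), 'tool_rot': array([ 0.9859,  0.1676,  0.    , -0.0011]), 'force': array([0.7804, 0.7009, 0.3248]), 'ft_torque': array([ 0.0252,  0.0159, -0.0328]), 'gripper_force': 0.0, 'finger_gap': 0.9964476246816325}
top [[436.564    0.     323.3664]
 [  0.     436.564  203.697 ]
 [  0.       0.       1.    ]] [ 0.4853 -0.0037  1.0345] [-0.7061  0.7076 -0.0125  0.0241]
side [[468.2587   0.     322.1485]
 [  0.     468.2587 210.8939]
 [  0.       0.       1.    ]] [0.4826 0.4381 0.9925] [-0.0641  0.9748 -0.2131  0.013 ]
```

View pics/top0.png

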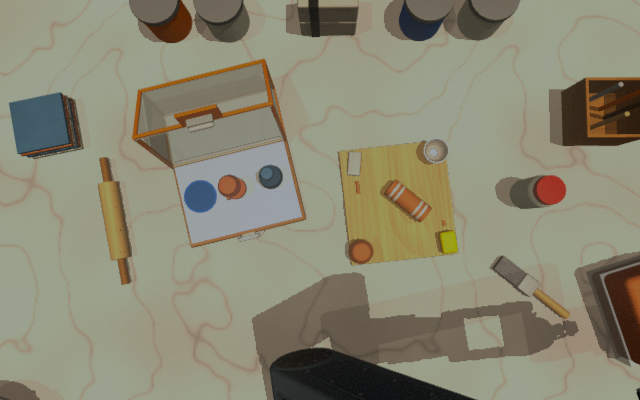

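View pics/side0.png

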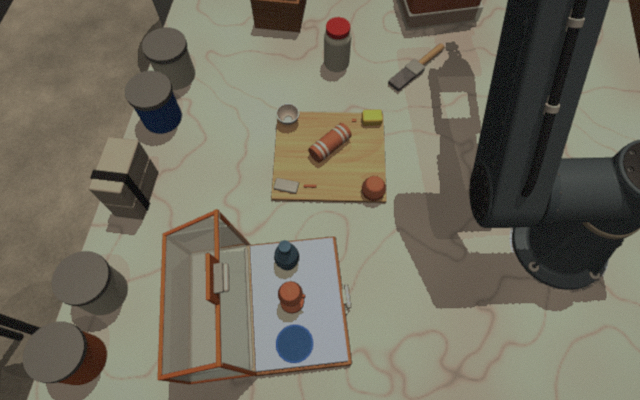

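The top view shows the column at about (407,200) on the board, the blue disc at (200,196), the bust at (231,187), the vase at (270,176), and the box front edge from (191,244) to (304,218). The open hood's tab is near (197,117). The side view agrees: column (330,142), disc (295,344), tab (212,278).

```bash
cat > h.py <<'E'
import numpy as np,cv2
from scipy.spatial.transform import Rotation as R
from station import readout,cams
np.set_printoptions(precision=4,suppress=True)
def ray(s,p):
    K=s["intrinsics"];d=np.linalg.inv(K)@[p[0],p[1],1]
    r=s["rotation"]; M=R.from_quat(r).as_matrix() if np.size(r)==4 else r
    return s["eye"],M@d
def onz(s,p,z):
    o,d=ray(s,p); return o+d*(z-o[2])/d[2]
def tri(s1,p1,s2,p2):
    (a,u),(b,v)=ray(s1,p1),ray(s2,p2)
    t=np.linalg.lstsq(np.c_[u,-v],b-a,rcond=None)[0]
    P,Q=a+u*t[0],b+v*t[1]; return (P+Q)/2,np.linalg.norm(P-Q)
def mask(s,roi,lo,hi):
    h=cv2.cvtColor(s["pixels"],cv2.COLOR_RGB2HSV);m=cv2.inRange(h,np.array(lo),np.array(hi))
    o=np.zeros_like(m);x0,y0,x1,y1=roi;o[y0:y1,x0:x1]=m[y0:y1,x0:x1];return o
def big(m):
    return max(cv2.findContours(m,cv2.RETR_EXTERNAL,cv2.CHAIN_APPROX_NONE)[0],key=cv2.contourArea)
E
python3 - <<'E'
from h import *
T,S=cams.snapshot("top"),cams.snapshot("side")
hs=lambda s,p:cv2.cvtColor(s["pixels"],cv2.COLOR_RGB2HSV)[p[1],p[0]]
for p in [(400,195),(407,200),(200,196),(212,225),(197,117),(380,240),(150,200)]: print(p,hs(T,p))
for p in [(330,150),(325,150),(295,344),(320,260),(212,278),(300,180)]: print(p,hs(S,p))
for n,s,roi in (("top",T,(175,175,222,218)),("side",S,(265,320,325,366))):
    c=big(mask(s,roi,(100,100,50),(125,255,255)));e=cv2.fitEllipse(c);print(n,"disc",e,onz(s,e[0],.03))
c=big(mask(T,(165,130,315,255),(100,0,140),(135,70,255)));
hull=cv2.convexHull(c); q=cv2.approxPolyDP(hull,6,True)[:,0]
for p in q: print("floor",p,onz(T,p,.03))
E
```

```text
(400, 195) [ 11 129 158]
(407, 200) [ 13 176 158]
(200, 196) [106 126 117]
(212, 225) [ 98  13 163]
(197, 117) [ 19  51 136]
(380, 240) [ 24 127 155]
(150, 200) [ 31  36 156]
(330, 150) [  9 153  85]
(325, 150) [  9 110 127]
(295, 344) [106 131 103]
(320, 260) [105  13 161]
(212, 278) [ 10 161  84]
(300, 180) [ 19 114 150]
top disc ((199.88404846191406, 195.8683319091797), (30.856548309326172, 31.258907318115234), 59.615482330322266) [0.5562 0.2989 0.03  ]
side disc ((293.99761962890625, 343.3777160644531), (35.79391098022461, 37.14912033081055), 18.387584686279297) [0.5562 0.2965 0.03  ]
floor [301 216] [0.5091 0.0643 0.03  ]
floor [210 238] [0.4588 0.2742 0.03  ]
floor [197 214] [0.5142 0.305  0.03  ]
floor [203 173] [0.6095 0.2923 0.03  ]
floor [221 156] [0.6491 0.2507 0.03  ]
floor [283 141] [0.6836 0.1064 0.03  ]
```

```bash
python3 - <<'E'
import cv2,numpy as np
a=cv2.imread('pics/top0.png');b=cv2.imread('pics/side0.png')
A=cv2.resize(a[50:250,120:320],None,fx=3,fy=3,interpolation=cv2.INTER_CUBIC)
B=cv2.resize(a[140:270,335:465],(300,300),interpolation=cv2.INTER_CUBIC)
o=np.zeros((600,800,3),np.uint8);o[:600,:600]=A;o[:200,600:]=cv2.resize(B,(200,200))
o[200:400,600:]=cv2.resize(b[225:325,170:270],(200,200));cv2.imwrite('pics/c1.png',o)
E
```

```text
(no output)
```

View pics/c1.png

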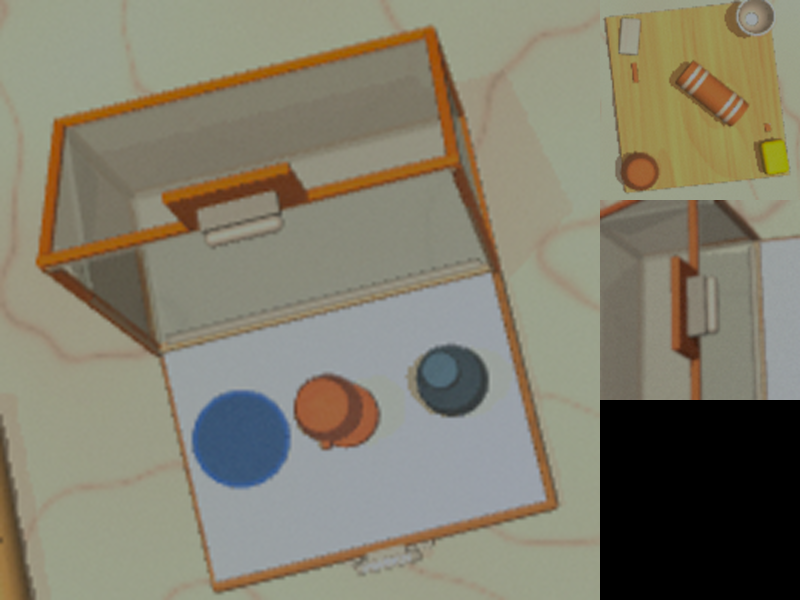

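The crop shows the disc clear, with box corners in the crop at (160,350), (497,270), (557,507) and (213,590). The tab tip edge runs (165,197) to (290,165), and the hood stands about vertical.

```bash
python3 - <<'E'
from h import *
T,S=cams.snapshot("top"),cams.snapshot("side")
c=lambda x,y:(x/3+120,y/3+50)
C=[onz(T,c(*p),.03) for p in [(160,350),(497,270),(557,507),(213,590)]]
for p in C: print("box",p)
print("sides",[np.linalg.norm(C[i]-C[i-1]) for i in range(4)], "yaw of hinge line", [np.degrees(np.arctan2(*(a-b)[[0,1]])) for a,b in ((C[0],C[1]),(C[3],C[2]))])
for a,b in (((165,197),(206,300)),((290,165),(206,254))): print("tab tip",tri(T,c(*a),S,b))
for n,s,roi in (("top",T,(375,170,440,228)),("side",S,(300,115,360,168))):
    h=cv2.cvtColor(s["pixels"],cv2.COLOR_RGB2HSV)
    m=mask(s,roi,(0,95,60),(14,255,255))
    w=mask(s,roi,(0,0,165),(30,95,255))|m
    m=cv2.morphologyEx(w,cv2.MORPH_CLOSE,np.ones((5,5)));k=big(m);r=cv2.minAreaRect(k);bx=cv2.boxPoints(r)
    P=[onz(s,p,.034) for p in bx];print(n,r,onz(s,r[0],.034))
    e=sorted([(np.linalg.norm(P[i]-P[i-1]),i) for i in range(4)]);d=P[e[-1][1]]-P[e[-1][1]-1]
    print("sizes",e[0][0],e[-1][0],"axis deg",np.degrees(np.arctan2(d[1],d[0])))
print(R.from_quat(readout.sense()["tool_rot"]).as_matrix())
E
```

```text
box [0.6245 0.3619 0.03  ]
box [0.6859 0.1002 0.03  ]
box [0.5022 0.0535 0.03  ]
box [0.439  0.3179 0.03  ]
sides [np.float64(0.19068694020653382), np.float64(0.2687936640444922), np.float64(0.1895104088774798), np.float64(0.27182116637092263)] yaw of hinge line [np.float64(-13.193009299071583), np.float64(-13.447610438183533)]
tab tip (array([0.6888, 0.2804, 0.2501]), np.float64(0.0019405902038119797))
tab tip (array([0.7076, 0.2041, 0.2497]), np.float64(0.0008394084313218742))
top ((407.54229736328125, 200.58843994140625), (47.18571853637695, 18.33051109313965), 37.87498474121094) [ 0.5438 -0.18    0.034 ]
sizes 0.04202965881858097 0.10745653751723377 axis deg -128.40514764029564
side ((329.6876525878906, 144.10250854492188), (21.679916381835938, 49.59421157836914), 51.842769622802734) [ 0.5433 -0.1764  0.034 ]
sizes 0.0568640017961645 0.12989626198780063 axis deg -129.4548006631231
[[ 0.9438  0.3305 -0.0001]
 [ 0.3305 -0.9438  0.0007]
 [ 0.0002 -0.0007 -1.    ]]
```

Call:
send_rows --commands "85 1 -0.6 0 0;85 1 -0.6 0 0;85 1 -0.6 0 0;85 1 -0.6 0 0;85 1 -0.6 0 0;85 1 -0.6 0 0;85 1 -0.6 0 0;85 1 -0.6 0 0;85 1 -0.6 0 0;85 1 -0.6 0 0;85 1 -0.6 0 0;85 1 -0.6 0 0;85 1 -0.6 0 0;85 1 -0.6 0 0;85 1 -0.6 0 0;85 1 -0.6 0 0;85 1 -0.6 0 0;85 1 -0.6 0 0;85 1 -0.6 0 0;85 1 -0.6 0 0"

```text
t: 1.97
tcp_pos: [0.5054, -0.2302, 0.2042]
tool_rot: [0.986, 0.168, 0.0, 0.0]
force: [0.4, 0.1, 0.1]
finger_gap: 0.997
gripper_force: 0.0
```

Call:
send_rows --commands "85 0 0 0.4 -1;85 0 0 0.4 -1;85 0 0 0.4 -1;85 0 0 0.4 -1;85 0 0 0.4 -1;85 0 0 0.4 -1;85 0 0 0.4 -1;85 0 0 0.4 -0.95;85 0 0 0 0;85 0 0 0 0"

```text
t: 2.8
tcp_pos: [0.5046, -0.231, 0.1398]
tool_rot: [0.903, 0.43, -0.0, -0.0]
force: [0.1, 0.4, 0.7]
finger_gap: 0.992
gripper_force: 0.0
```

```bash
cat > go.py <<'E'
import sys
from h import *
# usage: go.py x y z [yawdeg]
s=readout.sense();M=R.from_quat(s["tool_rot"]).as_matrix()
t=np.array(list(map(float,sys.argv[1:4])))
yaw=np.degrees(np.arctan2(M[1,0],M[0,0]))
print("t",s["t"],"tcp",s["tcp_pos"],"yaw",yaw,"F",s["force"],"gap",s["finger_gap"],"q",s["q"])
print("units",M.T@(t-s["tcp_pos"])/.02)
if len(sys.argv)>4: print("spin units",-(((float(sys.argv[4])-yaw)+180)%360-180)/4)
E
python3 go.py 0.522 -0.206 0.024 51.1
```

```text
t 2.8 tcp [ 0.5046 -0.231   0.1398] yaw 50.99593969001502 F [0.1429 0.3693 0.6697] gap 0.9918302439459107 q [-0.6308  0.5197  1.6726  0.      0.9504  0.05  ]
units [ 1.5207 -0.1032  5.7919]
spin units -0.026015077496246874
```

Call:
send_rows --commands "85 0.75 -0.05 0.5 0;85 0.75 -0.05 0.5 0;85 0 0 0.8 0;85 0 0 0.8 0;85 0 0 0.8 0;85 0 0 0.8 0;85 0 0 0.8 0;85 0 0 0.7 0;85 0 0 0 0;42 0 0 0 0;38 0 0 0 0;38 0 0 0 0;38 0 0 0 0;38 0 0 0 0;38 0 0 0 0;38 0 0 0 0;38 0 0 0 0;38 0 0 0 0" --grip_force 20

```text
t: 4.3
tcp_pos: [0.5221, -0.2065, 0.0262]
tool_rot: [0.902, 0.431, 0.0, 0.0]
force: [-0.2, 0.6, 0.4]
finger_gap: 0.446
gripper_force: 0.0
```

```bash
python3 go.py 0.522 -0.206 0.024; python3 - <<'E'
from h import *
T=cams.snapshot("side");cv2.imwrite('pics/g1.png',cv2.resize(T["pixels"][80:230,240:440,::-1],None,fx=3,fy=3))
E
```

```text
t 4.3 tcp [ 0.5221 -0.2065  0.0262] yaw 51.0959558324317 F [-0.1641  0.6476  0.3787] gap 0.44604101938119844 q [-0.5758  0.7063  1.7255  0.      0.7098  0.1032]
units [ 0.0191 -0.019   0.1087]
```

View pics/g1.png

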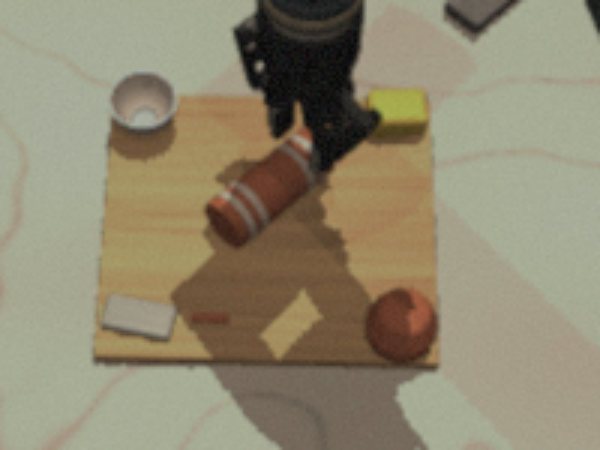

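The gripper straddles the column's near end (crop (305,150)), but it reports no grip force yet, so I'll close further.

Call:
send_rows --commands "25 0 0 0 0;25 0 0 0 0;25 0 0 0 0;25 0 0 0 0;25 0 0 0 0;25 0 0 0 0" --grip_force 20

```text
t: 4.85
tcp_pos: [0.5221, -0.2066, 0.0261]
tool_rot: [0.902, 0.431, -0.0, -0.0]
force: [-0.6, -0.0, 0.1]
finger_gap: 0.292
gripper_force: 0.0
```

```bash
python3 - <<'E'
from h import *
W=cams.snapshot("wrist");T=cams.snapshot("side")
o=np.zeros((600,640,3),np.uint8);o[:400]=W["pixels"];o[400:,:300]=cv2.resize(T["pixels"][95:175,300:420],(300,200))
cv2.imwrite('pics/g2.png',o[:,:,::-1])
print(W["intrinsics"],W["eye"],W["rotation"])
E
```

```text
[[309.7069   0.     319.9337]
 [  0.     309.7069 198.6541]
 [  0.       0.       1.    ]] [ 0.5733 -0.1433  0.1958] [ 0.9308 -0.3277 -0.0541  0.1526]
```

View pics/g2.png

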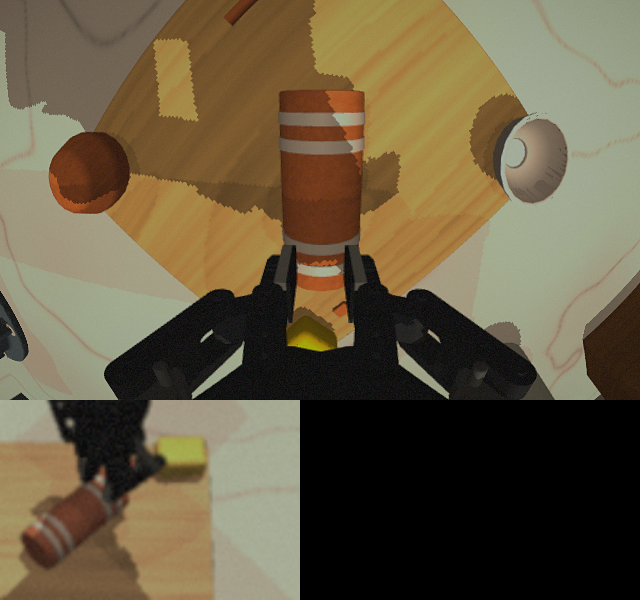

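Call:
send_rows --commands "0 0 0 0 0;0 0 0 0 0;0 0 0 0 0;0 0 0 0 0;0 0 0 0 0;0 0 0 0 0" --grip_force 20

```text
t: 5.45
tcp_pos: [0.5246, -0.2083, 0.0287]
tool_rot: [0.902, 0.431, 0.002, 0.003]
force: [-0.2, 0.1, 13.3]
finger_gap: 0.002
gripper_force: 6.4
```

```bash
python3 - <<'E'
from h import *
W=cams.snapshot("wrist")
cv2.imwrite('pics/g3.png',cv2.resize(W["pixels"][200:360,200:440],(720,480))[:,:,::-1])
print(readout.sense())
E
```

```text
{'t': 5.5, 'q': array([-0.5758,  0.7027,  1.7225, -0.0001,  0.7095,  0.1032]), 'qd': array([ 0.0007, -0.0017, -0.0003, -0.0007,  0.0004,  0.0014]), 'tau': array([  0.1355, -36.3741,  -7.3173,   0.0447,   0.0299,   0.0001]), 'tcp_pos': array([ 0.5246, -0.2083,  0.0287]), 'tool_rot': array([0.9022, 0.4313, 0.0018, 0.003 ]), 'force': array([-0.0232,  0.5072, 12.7477]), 'ft_torque': array([-0.1009, -0.0076, -0.0089]), 'gripper_force': 6.405556574463844, 'finger_gap': -0.00020475932385430426}
```

View pics/g3.png

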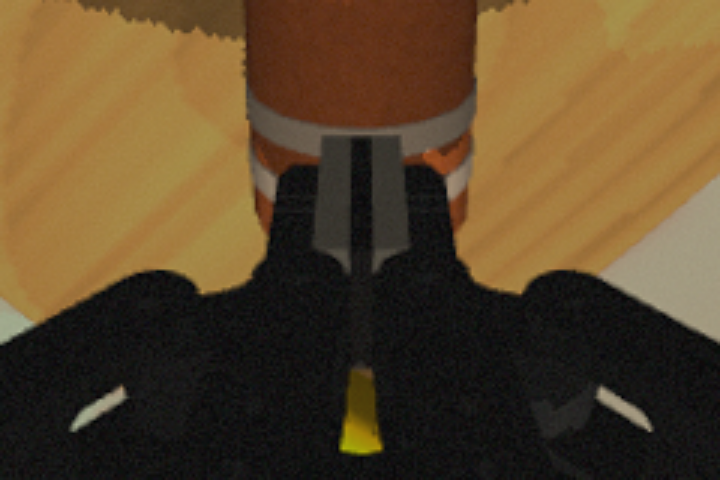

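Both fingers have closed above the column and are resting on it: the tips are at crop (360,135) and the column runs under them. The real tip height needs checking.

```bash
cat >> h.py <<'E'
def fray(s,p):
    K=s["intrinsics"];d=(np.array(p)-K[:2,2])/K[0,0];r=np.linalg.norm(d)
    v=np.array([*(d/r*np.sin(r)),np.cos(r)]);return s["eye"],R.from_quat(s["rotation"]).as_matrix()@v
E
python3 - <<'E'
from h import *
W=cams.snapshot("wrist");st=readout.sense();print(W["eye"],st["tcp_pos"])
t=st["tcp_pos"]
for p in [(320,245),(320,280),(320,200)]:
    o,d=fray(W,p);k=np.dot((t-o)[:2],d[:2])/np.dot(d[:2],d[:2]);print(p,o+k*d)
# column far end & near points on plane z
for p in [(322,92),(322,285),(281,130),(364,130)]:
    o,d=fray(W,p);print(p,o+d*(.056-o[2])/d[2],o+d*(.034-o[2])/d[2])
E
```

```text
[ 0.5749 -0.1444  0.1985] [ 0.5246 -0.2083  0.0287]
(320, 245) [ 0.5247 -0.2084  0.0401]
(320, 280) [ 0.5245 -0.2082  0.0763]
(320, 200) [ 0.5251 -0.2087 -0.0397]
(322, 92) [ 0.5781 -0.1433  0.056 ] [ 0.5785 -0.1432  0.034 ]
(322, 285) [ 0.5149 -0.2222  0.056 ] [ 0.5057 -0.2342  0.034 ]
(281, 130) [ 0.5525 -0.145   0.056 ] [ 0.549  -0.1451  0.034 ]
(364, 130) [ 0.5823 -0.169   0.056 ] [ 0.5835 -0.1728  0.034 ]
```

Call:
send_rows --commands "0 0 0 -1 0;0 0 0 -0.5 0;60 0 0 0 0;60 0 0 0 0;60 0 0 0 0;60 0 0 0 0;60 0 0 0 0;60 0 0 0 0;60 0 0 0 0;60 0 0 0.5 0;60 0 0 0.5 0;60 0 0 0.5 0;60 0 0 0 0"

```text
t: 6.63
tcp_pos: [0.5203, -0.2055, 0.0234]
tool_rot: [0.902, 0.431, -0.001, -0.002]
force: [0.0, 0.1, -0.8]
finger_gap: 0.703
gripper_force: 0.0
```

```bash
python3 - <<'E'
from h import *
W=cams.snapshot("wrist")
cv2.imwrite('pics/g4.png',cv2.resize(W["pixels"][80:380,160:480],(640,600))[:,:,::-1])
s=readout.sense();print(s["tcp_pos"],s["force"],s["finger_gap"])
E
```

```text
[ 0.5208 -0.2058  0.0242] [-0.5424 -0.0435  0.458 ] 0.7021978018431964
```

View pics/g4.png

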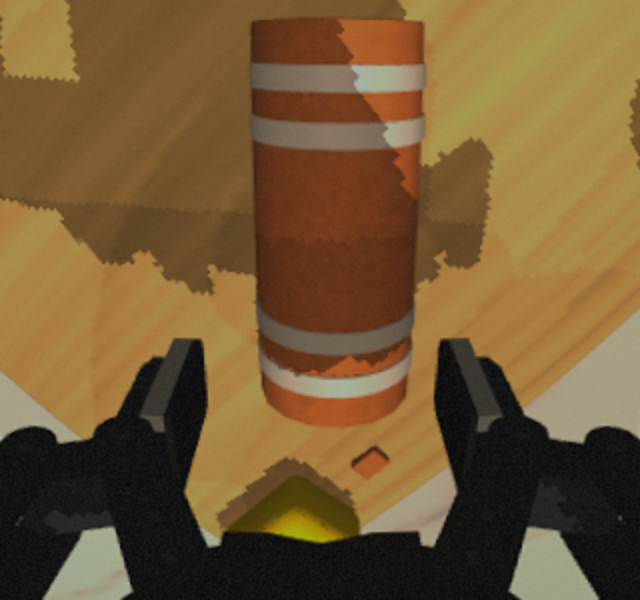

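The open pads sit either side of the column's near end at crop (205,345) and (440,345), visibly higher than the board. I'll go down in small steps and watch the force.

Call:
send_rows --commands "60 0 0 0.5 0;60 0 0 0.5 0;60 0 0 0 0"

```text
t: 6.93
tcp_pos: [0.5209, -0.2059, 0.0042]
tool_rot: [0.902, 0.431, -0.001, -0.001]
force: [-0.5, 0.1, -0.1]
finger_gap: 0.704
gripper_force: 0.0
```

Call:
send_rows --commands "60 0 0 0.2 0;60 0 0 0.2 0;60 0 0 0 0"

```text
t: 7.18
tcp_pos: [0.5217, -0.2064, -0.0025]
tool_rot: [0.902, 0.431, -0.0, -0.0]
force: [-1.0, 0.2, -0.5]
finger_gap: 0.709
gripper_force: 0.0
```

Call:
send_rows --commands "60 0 0 0.2 0;60 0 0 0.2 0;60 0 0 0.1 0;60 0 0 0 0"

```text
t: 7.52
tcp_pos: [0.5218, -0.2064, -0.0124]
tool_rot: [0.902, 0.431, -0.0, -0.0]
force: [-0.6, 0.3, 0.1]
finger_gap: 0.703
gripper_force: 0.0
```

Call:
send_rows --commands "36 0 0 0 0;36 0 0 0 0;36 0 0 0 0;36 0 0 0 0;36 0 0 0 0;36 0 0 0 0" --grip_force 20

```text
t: 8.02
tcp_pos: [0.5227, -0.207, -0.0117]
tool_rot: [0.902, 0.431, 0.0, 0.001]
force: [1.2, -1.5, -0.5]
finger_gap: 0.507
gripper_force: 21.7
```

```bash
python3 -c "
import numpy as np
f=np.radians(np.arange(0,91,6));X=-87.5*np.cos(f)+22*np.sin(f);Z=87.5*np.sin(f)+22*np.cos(f)
Z-=2*np.minimum(1,np.arange(16)/4)
print('; '.join('36 %.2f 0 %.2f 0'%(a/20,-b/20) for a,b in zip(np.diff(X),np.diff(Z))))"
```

```text
36 0.14 0 -0.43 0; 36 0.19 0 -0.41 0; 36 0.23 0 -0.39 0; 36 0.27 0 -0.36 0; 36 0.31 0 -0.36 0; 36 0.35 0 -0.32 0; 36 0.38 0 -0.28 0; 36 0.41 0 -0.24 0; 36 0.43 0 -0.20 0; 36 0.45 0 -0.15 0; 36 0.46 0 -0.11 0; 36 0.47 0 -0.06 0; 36 0.47 0 -0.01 0; 36 0.47 0 0.04 0; 36 0.46 0 0.09 0
```

Call:
send_rows --commands "36 0.14 0 -0.43 0;36 0.19 0 -0.41 0;36 0.23 0 -0.39 0;36 0.27 0 -0.36 0;36 0.31 0 -0.36 0;36 0.35 0 -0.32 0;36 0.38 0 -0.28 0;36 0 0 0 0"

```text
t: 8.68
tcp_pos: [0.5475, -0.1764, 0.0406]
tool_rot: [0.902, 0.432, 0.001, 0.001]
force: [0.5, -0.7, -3.4]
finger_gap: 0.507
gripper_force: 21.4
```

```bash
python3 - <<'E'
from h import *
S=cams.snapshot("side");W=cams.snapshot("wrist")
o=np.zeros((400,700,3),np.uint8);o[:,:340]=W["pixels"][:,150:490];o[:300,340:]=cv2.resize(S["pixels"][80:205,270:420],(360,300))
cv2.imwrite('pics/g5.png',o[:,:,::-1]);s=readout.sense();print(s["tcp_pos"],s["force"],s["ft_torque"],s["gripper_force"])
E
```

```text
[ 0.5459 -0.177   0.0394] [-0.5593 -1.2381 -4.5663] [-0.0892  0.0634  0.0476] 21.362918615341187
```

View pics/g5.png

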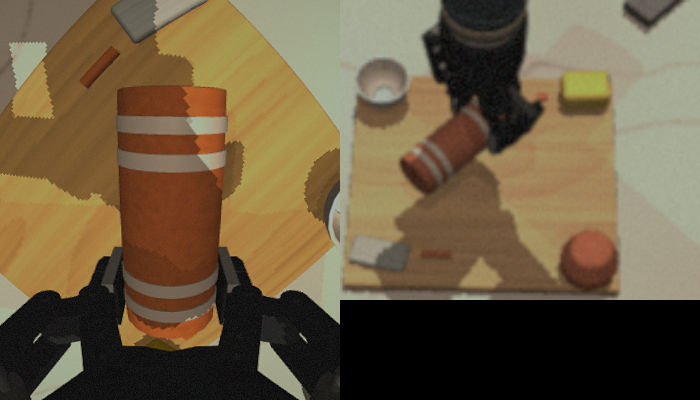

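The column lifted level and rigid in the grip (wrist crop (170,200)), so it isn't pivoting under its own weight. I'll lower it a bit and ease the grip so it pivots.

Call:
send_rows --commands "36 0 0 0.5 0;36 0 0 0.5 0;43 0 0 0 0;43 0 0 0 0;43 0 0 0 0"

```text
t: 9.2
tcp_pos: [0.545, -0.1775, 0.0183]
tool_rot: [0.902, 0.431, -0.0, -0.001]
force: [0.5, -1.1, -4.2]
finger_gap: 0.508
gripper_force: 21.3
```

Call:
send_rows --commands "43.4 0 0 0 0;43.4 0 0 0 0;43.4 0 0 0 0"

```text
t: 9.45
tcp_pos: [0.5457, -0.1776, 0.0194]
tool_rot: [0.902, 0.431, 0.0, 0.0]
force: [0.4, -0.8, -5.1]
finger_gap: 0.508
gripper_force: 16.1
```

Force does follow the opening command, so I'll keep easing.

Call:
send_rows --commands "43.6 0 0 0 0;43.6 0 0 0 0;43.6 0 0 0 0"

```text
t: 9.7
tcp_pos: [0.5457, -0.1778, 0.0196]
tool_rot: [0.902, 0.431, 0.0, 0.0]
force: [-1.1, -1.9, -1.1]
finger_gap: 0.516
gripper_force: 9.9
```

```bash
cat > col.py <<'E'
from h import *
W=cams.snapshot("wrist");m=mask(W,(230,20,420,290),(0,110,40),(14,255,255))|mask(W,(260,20,390,290),(0,0,120),(25,60,255))
c=big(mask(W,(250,20,400,280),(0,120,40),(13,255,255)));k=mask(W,(250,20,400,290),(0,120,40),(13,255,255));ys,xs=np.nonzero(k)
s=readout.sense();print("orange rows",np.percentile(ys,1),"width at top",np.ptp(xs[ys<np.percentile(ys,5)]),s["tcp_pos"],s["force"],s["ft_torque"],s["gripper_force"])
E
python3 col.py
```

```text
orange rows 52.0 width at top 106 [ 0.5457 -0.1778  0.0196] [-1.3312 -1.355  -0.991 ] [-0.1977  0.1989  0.0103] 9.939070343971252
```

Wrist load dropped from 4.5 to 1 N, so the far end is now on the board at roughly 22° tilt. Next I'll follow the arc with this light grip.

```bash
python3 -c "
import numpy as np
f=np.radians(np.linspace(22,90,13));X=-87.5*np.cos(f)+22*np.sin(f);Z=87.5*np.sin(f)+22*np.cos(f)
print('; '.join('43.6 %.2f 0 %.2f 0'%(a/20,-b/20) for a,b in zip(np.diff(X),np.diff(Z))))"
```

```text
43.6 0.28 0 -0.35 0; 43.6 0.31 0 -0.32 0; 43.6 0.34 0 -0.28 0; 43.6 0.37 0 -0.25 0; 43.6 0.39 0 -0.21 0; 43.6 0.41 0 -0.17 0; 43.6 0.43 0 -0.13 0; 43.6 0.44 0 -0.09 0; 43.6 0.44 0 -0.04 0; 43.6 0.45 0 -0.00 0; 43.6 0.44 0 0.04 0; 43.6 0.44 0 0.09 0
```

Call:
send_rows --commands "43.6 0.28 0 -0.33 0;43.6 0.31 0 -0.31 0;43.6 0.34 0 -0.28 0;43.6 0.37 0 -0.25 0;43.6 0.39 0 -0.21 0;43.6 0 0 0 0"

```text
t: 10.25
tcp_pos: [0.5689, -0.1498, 0.048]
tool_rot: [0.902, 0.432, 0.001, 0.001]
force: [0.1, 0.1, -3.5]
finger_gap: 0.51
gripper_force: 10.3
```

```bash
python3 - <<'E'
from h import *
S=cams.snapshot("side");W=cams.snapshot("wrist")
o=np.zeros((400,700,3),np.uint8);o[:,:340]=W["pixels"][:,150:490];o[:300,340:]=cv2.resize(S["pixels"][80:205,270:420],(360,300))
cv2.imwrite('pics/g6.png',o[:,:,::-1]);s=readout.sense();print(s["tcp_pos"],s["force"],s["ft_torque"],s["gripper_force"])
E
```

```text
[ 0.5671 -0.1505  0.0469] [ 0.7546 -0.2881 -4.08  ] [-0.0493  0.1114 -0.0258] 10.25839626789093
```

View pics/g6.png

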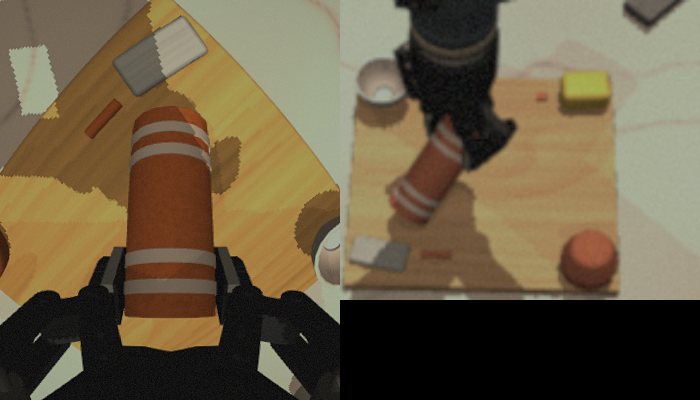

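The column tilts about 25° with its far end down (wrist crop (170,120)), and is clamped again. I'll ease the grip further here.

Call:
send_rows --commands "43.7 0 0 0 0;43.8 0 0 0 0;43.8 0 0 0 0;43.8 0 0 0 0"

```text
t: 10.68
tcp_pos: [0.5663, -0.1513, 0.0465]
tool_rot: [0.902, 0.431, -0.0, -0.0]
force: [-0.7, -0.1, -2.2]
finger_gap: 0.512
gripper_force: 4.5
```

```bash
python3 col.py
```

```text
orange rows 105.0 width at top 92 [ 0.5663 -0.1513  0.0465] [ 0.2951 -0.4166 -3.3749] [0.0204 0.1577 0.0398] 4.487315788865089
```

Call:
send_rows --commands "43.8 0.4 0 -0.2 0;43.8 0.4 0 -0.17 0;43.8 0.4 0 -0.13 0;43.8 0.4 0 -0.09 0;43.8 0 0 0 0;43.8 0 0 0 0"

```text
t: 11.23
tcp_pos: [0.5881, -0.1255, 0.0592]
tool_rot: [0.902, 0.432, 0.001, 0.001]
force: [-0.7, 0.8, 1.8]
finger_gap: 0.513
gripper_force: 5.1
```

```bash
python3 - <<'E'
from h import *
S=cams.snapshot("side");W=cams.snapshot("wrist")
o=np.zeros((400,700,3),np.uint8);o[:,:340]=W["pixels"][:,150:490];o[:300,340:]=cv2.resize(S["pixels"][80:205,270:420],(360,300))
cv2.imwrite('pics/g7.png',o[:,:,::-1]);s=readout.sense();print(s["tcp_pos"],s["force"],s["ft_torque"],s["gripper_force"])
E
python3 col.py
```

```text
[ 0.5875 -0.1261  0.059 ] [0.9155 1.1565 2.4725] [0.1038 0.021  0.0195] 5.071174800395966
orange rows 150.0 width at top 84 [ 0.5874 -0.1264  0.059 ] [-0.3481 -0.5688  1.4637] [ 0.1001 -0.0193  0.0591] 5.071196481585503
```

View pics/g7.png

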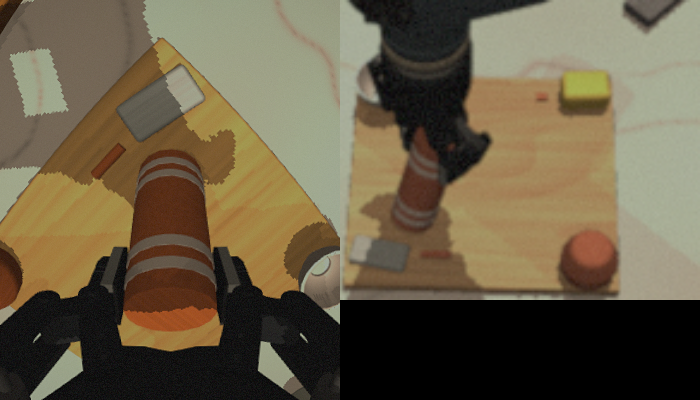

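The column is now tilted about 60° with its foot on the board (wrist crop (170,155)). That was my last picture, so from here I'll use numbers only.

Call:
send_rows --commands "43.8 0.44 0 -0.05 0;43.8 0.44 0 0 0;43.8 0.44 0 0.02 0;43.8 0.44 0 0.05 0;43.8 0.2 0 0.05 0;43.8 0 0 0 0"

```text
t: 11.88
tcp_pos: [0.6124, -0.0948, 0.0573]
tool_rot: [0.902, 0.432, 0.0, 0.0]
force: [-0.3, -0.6, 2.6]
finger_gap: 0.509
gripper_force: 5.1
```

```bash
cat >> col.py <<'E'
# stripe lines: rows of white stripes along central column, edges of body by row
h=cv2.cvtColor(W["pixels"],cv2.COLOR_RGB2HSV)
st=mask(W,(250,20,400,330),(0,0,90),(179,75,255))
n,l,q,ce=cv2.connectedComponentsWithStats(k)
for i in range(1,n):
    if q[i,4]>80: print("orange blob",q[i],ce[i])
E
python3 col.py
```

```text
orange rows 198.0 width at top 79 [ 0.6122 -0.0951  0.0572] [-0.1999 -0.9432  2.4867] [-0.0148 -0.0213  0.0206] 5.130980014801025
orange blob [250 197  28  33 335] [261.8119 212.2687]
orange blob [298 196  46  12 103] [320.5146 199.301 ]
orange blob [ 284  208   73   46 1696] [319.7447 227.3048]
orange blob [281 243  76  22 312] [319.3814 249.7147]
orange blob [ 275  255   91   35 2370] [319.9384 275.1257]
```

```bash
cat >> h.py <<'E'
def fproj(s,P):
    v=R.from_quat(s["rotation"]).as_matrix().T@(np.array(P)-s["eye"]);th=np.arctan2(np.hypot(v[0],v[1]),v[2]);n=v[:2]/np.hypot(*v[:2])
    return s["intrinsics"][:2,2]+s["intrinsics"][0,0]*th*n
E
python3 - <<'E'
from h import *
W=cams.snapshot("wrist");s=readout.sense();t=s["tcp_pos"];a=R.from_quat(s["tool_rot"]).as_matrix()[:,0]
G=t.copy();G[2]=.0572+.046
for tilt in (60,70,75,80,85,90,95):
    f=np.radians(tilt);ax=a*np.cos(f)-np.array([0,0,1])*np.sin(f) # toward lower end
    up=a*np.sin(f)+np.array([0,0,1])*np.cos(f)
    r=[]
    for L in (87.5,-17.5): r.append(fproj(W,G+ax*L/1000+up*.022)[1])
    lo=G+ax*.0875-up*.022; print(tilt,"front rows bottom/top",np.array(r),"lowest z",min((G+ax*.0875-up*.022)[2],(G+ax*.0875+up*.022)[2]))
T,S=cams.snapshot("top"),cams.snapshot("side")
for n,s_,roi in (("top",T,(342,148,365,182)),("side",S,(270,176,302,196))):
    c=big(mask(s_,roi,(0,0,70),(179,80,255)));r=cv2.minAreaRect(c);print(n,"kidney",r,onz(s_,r[0],.02))
E
```

```text
60 front rows bottom/top [128.9333 293.5888] lowest z 0.0164293288822997
70 front rows bottom/top [146.1345 281.1431] lowest z 0.013454907294254154
75 front rows bottom/top [155.127  274.8269] lowest z 0.012987841616113388
80 front rows bottom/top [164.3347 268.5637] lowest z 0.013207344934864546
85 front rows bottom/top [173.7289 262.4386] lowest z 0.014111746697712204
90 front rows bottom/top [183.2844 256.5321] lowest z 0.01569416386114836
95 front rows bottom/top [192.9787 250.9176] lowest z 0.014119328455335383
top kidney ((353.0, 164.5), (33.0, 22.0), 90.0) [ 0.6294 -0.0565  0.02  ]
side kidney ((285.7691955566406, 185.15383911132812), (23.533933639526367, 11.766965866088867), 11.309932708740234) [ 0.6322 -0.0594  0.02  ]
```

Call:
send_rows --commands "43.8 -0.15 0 0.05 0;43.8 -0.15 0 0.05 0;43.8 0 0 0 0;44.1 0 0 0 0;44.4 0 0 0 0;44.8 0 0 0 0;45.5 0 0 0 0;46.5 0 0 0 0;46.5 0 0 0 0;46.5 0 0 0 0"

```text
t: 12.92
tcp_pos: [0.6076, -0.1004, 0.055]
tool_rot: [0.902, 0.431, -0.0, -0.0]
force: [0.2, -0.4, -0.2]
finger_gap: 0.541
gripper_force: 0.0
```

```bash
cat > up.py <<'E'
from h import *
W=cams.snapshot("wrist");s=readout.sense();t=s["tcp_pos"];a=R.from_quat(s["tool_rot"]).as_matrix()[:,0]
h=cv2.cvtColor(W["pixels"],cv2.COLOR_RGB2HSV)
col=np.median(h[150:330,314:327].astype(int),axis=1)
o=((col[:,0]<14)&(col[:,1]>110)).astype(int);d=np.diff(o);print("transitions at x=320:",[(150+i+1,int(d[i])) for i in np.nonzero(d)[0]])
vals=cv2.cvtColor(W["pixels"],cv2.COLOR_RGB2GRAY)[240:330,318:323].mean(1);print("gray",vals[::3].astype(int))
print(t,s["force"],s["gripper_force"],s["finger_gap"]*85.4)
for off in (-.005,0,.005):
    B=t+a*off
    print(off,"vertical: bottom front, top front, top back rows",[round(fproj(W,[*(B+a*.022*q)[:2],z])[1]) for q,z in ((1,.012),(1,.117),(-1,.117))])
E
python3 up.py
```

```text
transitions at x=320: [(np.int64(187), 1), (np.int64(190), -1), (np.int64(193), 1), (np.int64(196), -1), (np.int64(199), 1), (np.int64(229), -1), (np.int64(236), 1), (np.int64(240), -1), (np.int64(248), 1)]
gray [ 56  65  92  41  43  42  42  70  69  68  68  71  71  64  57  58  58  60
  58  58  56  58  58  58  57  57  89 100  98  98]
[ 0.6077 -0.1004  0.055 ] [ 1.2558 -0.312   0.2997] 0.0 46.535372190626646
-0.005 vertical: bottom front, top front, top back rows [189, 265, 342]
0 vertical: bottom front, top front, top back rows [182, 254, 335]
0.005 vertical: bottom front, top front, top back rows [175, 243, 327]
```

The row positions match an upright, released column. Now I'll regrip it firmly, slightly lower, and lift.

Call:
send_rows --commands "46.5 -0.15 0 0.25 0;46.5 0 0 0.25 0;46.5 0 0 0 0;36 0 0 0 0;36 0 0 0 0;36 0 0 0 0;36 0 0 0 0" --grip_force 40

```text
t: 13.55
tcp_pos: [0.6053, -0.1025, 0.0446]
tool_rot: [0.902, 0.431, -0.0, -0.001]
force: [0.4, 0.2, -4.6]
finger_gap: 0.503
gripper_force: 41.1
```

```bash
python3 up.py; python3 go.py 0.5565 0.2975 0.18 103.3
```

```text
transitions at x=320: [(np.int64(187), 1), (np.int64(189), -1), (np.int64(193), 1), (np.int64(196), -1), (np.int64(200), 1), (np.int64(232), -1), (np.int64(239), 1), (np.int64(245), -1), (np.int64(253), 1)]
gray [44 43 69 68 84 44 42 41 42 66 68 69 68 68 66 63 61 59 59 59 59 60 59 56
 58 59 59 60 58 57]
[ 0.6054 -0.1025  0.0447] [ 0.2841  0.2462 -4.1482] 41.05924844741821 43.05759161954656
-0.005 vertical: bottom front, top front, top back rows [193, 279, 358]
0 vertical: bottom front, top front, top back rows [186, 268, 351]
0.005 vertical: bottom front, top front, top back rows [179, 256, 343]
t 13.6 tcp [ 0.6054 -0.1025  0.0447] yaw 51.100230813342286 F [ 0.2841  0.2462 -4.1482] gap 0.5041872554982032 q [-0.3495  0.7228  1.5794  0.      0.8404  0.3294]
units [ 14.0277 -14.4712  -6.7547]
spin units -13.049942296664426
```

Call:
send_rows --commands "36 0 0 -0.5 0;36 0 0 -1 0;36 0 0 -1 0;36 0 0 -1 0;36 0 0 -1 0;36 0 0 -1 0;36 0 0 -1 0;36 0 0 -1 0;36 0 0 -0.5 0;36 0.5 -0.5 0 0;36 0.9 -0.9 0 0;36 0.9 -0.9 0 0;36 0.9 -0.9 0 0;36 0.9 -0.9 0 0;36 0.9 -0.9 0 0;36 0.9 -0.9 0 0;36 0.9 -0.9 0 0;36 0.9 -0.9 0 0;36 0.9 -0.9 0 0"

```text
t: 15.18
tcp_pos: [0.5781, 0.1411, 0.2039]
tool_rot: [0.902, 0.431, -0.001, -0.001]
force: [-0.7, -0.9, -3.8]
finger_gap: 0.504
gripper_force: 41.7
```

Call:
send_rows --commands "36 0.9 -0.9 0 0;36 0.9 -0.9 0 0;36 0.9 -0.9 0 0;36 0.9 -0.9 0 0;36 0.9 -0.9 0 0;36 0 0 0 -1;36 0 0 0 -1;36 0 0 0 -1;36 0 0 0 -1;36 0 0 0 -1;36 0 0 0 -1;36 0 0 0 -1;36 0 0 0 -1;36 0 0 0 -1;36 0 0 0 -1;36 0 0 0 -1;36 0 0 0 -1;36 0 0 0 -1;36 0 0 0 0;36 0 0 0 0"

```text
t: 16.85
tcp_pos: [0.5652, 0.266, 0.2041]
tool_rot: [0.622, 0.783, -0.001, -0.001]
force: [0.1, 0.1, -4.6]
finger_gap: 0.499
gripper_force: 41.8
```

```bash
python3 go.py 0.5565 0.2975 0.0635 103.3; python3 - <<'E'
from h import *
# check of column in hand and of disc from wrist
W=cams.snapshot("wrist");c=big(mask(W,(100,20,540,330),(100,80,40),(125,255,255)));e=cv2.fitEllipse(cv2.convexHull(c));print(e)
o,d=fray(W,e[0]);print(o+d*(.03-o[2])/d[2])
S=cams.snapshot("side")
k=mask(S,(230,180,420,380),(0,95,50),(14,255,255));n,l,q,ce=cv2.connectedComponentsWithStats(k)
print([list(map(int,v)) for v in q[1:] if v[4]>40])
E
```

```text
t 16.85 tcp [0.5652 0.266  0.2041] yaw 103.01794074117507 F [ 0.1296  0.121  -4.6444] gap 0.4985030122981079 q [0.2611 0.5281 1.4316 0.0003 1.1843 0.0338]
units [ 1.6295 -0.0518  7.0301]
spin units -0.07051481470622889
((318.1154479980469, 142.3887939453125), (66.31842803955078, 67.40379333496094), 106.75501251220703)
[0.555  0.2966 0.03  ]
[[230, 282, 122, 97, 730], [273, 303, 23, 10, 128], [275, 307, 26, 15, 116]]
```

Call:
send_rows --commands "36 0.8 -0.02 0 -0.07;36 0.8 -0.02 0 0;36 0 0 0.5 0;36 0 0 0.9 0;36 0 0 0.9 0;36 0 0 0.9 0;36 0 0 0.9 0;36 0 0 0.9 0;36 0 0 0.8 0;36 0 0 0.5 0;36 0 0 0.3 0;36 0 0 0 0;36 0 0 0 0"

```text
t: 18.03
tcp_pos: [0.5587, 0.2967, 0.0733]
tool_rot: [0.62, 0.785, 0.0, 0.0]
force: [0.8, 0.2, -3.2]
finger_gap: 0.502
gripper_force: 41.9
```

```bash
python3 go.py 0.556 0.297 0.0637 103.3
```

```text
t 18.0333 tcp [0.5587 0.2967 0.0733] yaw 103.36234837298758 F [ 0.8314  0.1906 -3.1545] gap 0.5023528994680232 q [ 0.3118  0.6996  1.5173 -0.0001  0.9243  0.0786]
units [ 0.0476 -0.1281  0.4775]
spin units 0.015587093246892891
```

Call:
send_rows --commands "36 0.05 -0.13 0.2 0;36 0 0 0.15 0;36 0 0 0 0;36 0 0 0 0"

```text
t: 18.37
tcp_pos: [0.5556, 0.2971, 0.0664]
tool_rot: [0.62, 0.785, 0.0, 0.0]
force: [0.3, 0.3, -3.5]
finger_gap: 0.503
gripper_force: 41.9
```

Call:
send_rows --commands "36 0 0 0.1 0;36 0 0 0 0;36 0 0 0 0"

```text
t: 18.62
tcp_pos: [0.5556, 0.297, 0.0641]
tool_rot: [0.62, 0.785, 0.0, -0.0]
force: [-0.1, -0.2, -3.9]
finger_gap: 0.508
gripper_force: 41.9
```

Call:
send_rows --commands "36 0 0 0.05 0;36 0 0 0 0;36 0 0 0 0"

```text
t: 18.87
tcp_pos: [0.5556, 0.297, 0.0631]
tool_rot: [0.62, 0.785, -0.0, -0.0]
force: [0.6, -1.4, -3.3]
finger_gap: 0.507
gripper_force: 41.9
```

Call:
send_rows --commands "36 0 0 0.05 0;36 0 0 0 0;36 0 0 0 0"

```text
t: 19.12
tcp_pos: [0.5559, 0.2971, 0.0623]
tool_rot: [0.62, 0.785, 0.0, 0.0]
force: [-0.2, 0.3, -1.8]
finger_gap: 0.507
gripper_force: 41.8
```

Call:
send_rows --commands "36 0 0 0.05 0;36 0 0 0 0;36 0 0 0 0"

```text
t: 19.37
tcp_pos: [0.5559, 0.2971, 0.0622]
tool_rot: [0.62, 0.785, 0.0, 0.0]
force: [-1.6, -0.4, 5.0]
finger_gap: 0.509
gripper_force: 42.3
```

Foot contact at +5 N. Next: release and rise.

Call:
send_rows --commands "43 0 0 0 0;43.6 0 0 0 0;44 0 0 0 0;45 0 0 0 0;48 0 0 0 0;52 0 0 0 0;58 0 0 0 0;58 0 0 0 0;58 0 0 -0.3 0;58 0 0 -0.6 0;58 0 0 -1 0;58 0 0 -1 0;58 0 0 -1 0;58 0 0 -1 0;58 0 0 -1 0;58 0 0 -1 0;58 0 0 -1 0;58 0 0 -1 0;58 0 0 -1 0;58 0 0 -1 0"

```text
t: 21.03
tcp_pos: [0.5555, 0.297, 0.2816]
tool_rot: [0.62, 0.785, 0.001, 0.0]
force: [-0.2, -0.5, -0.8]
finger_gap: 0.68
gripper_force: 0.0
```

```bash
python3 - <<'E'
from h import *
W=cams.snapshot("wrist");s=readout.sense();print(s["t"],s["tcp_pos"],s["force"])
for z in (.03,.135): print(z,[fproj(W,[.556+.022*np.cos(b),.297+.022*np.sin(b),z]).round(0) for b in np.radians([103,193,283,13])])
k=mask(W,(200,20,440,380),(0,110,40),(14,255,255));n,l,q,ce=cv2.connectedComponentsWithStats(k)
for i in range(1,n):
    if q[i,4]>150: print("orange",q[i],ce[i])
k=mask(W,(200,20,440,380),(100,80,40),(125,255,255));n,l,q,ce=cv2.connectedComponentsWithStats(k)
for i in range(1,n):
    if q[i,4]>100: print("blue",q[i],ce[i])
for z in (.03,): print("disc extremes",[fproj(W,[.556+.038*np.cos(b),.297+.038*np.sin(b),z]).round(0) for b in np.radians([103,193,283,13])])
E
```

```text
21.0833 [0.5579 0.2979 0.2864] [ 0.5124 -0.1968  3.2041]
0.03 [array([321., 142.]), array([305., 157.]), array([320., 173.]), array([336., 158.])]
0.135 [array([321., 156.]), array([300., 176.]), array([321., 196.]), array([342., 177.])]
orange [358 120  82  24 677] [408.1492 128.2984]
orange [ 301  153   41   43 1326] [320.6282 174.3529]
orange [ 296  201   42   56 1705] [318.1607 228.173 ]
blue [293 131  55  45 910] [318.8571 148.3374]
blue [305 272  27  25 152] [316.0592 283.5789]
disc extremes [array([321., 130.]), array([293., 157.]), array([320., 184.]), array([348., 158.])]
```

The column stands upright and centred: its top blob spans columns 301–342 and rows 153–196, and the prediction was 300–342 and 156–196. Next is the hood: close the fingers, go behind the tab, and spin so the camera faces the robot.

Call:
send_rows --commands "0 -0.5 0.9 0 -1;0 0 0 0 -1;0 0 0 0 -1;0 0 0 0 -1;0 0 0 0 -1;0 0 0 0 -1;0 0 0 0 -1;0 0 0 0 -1;0 0 0 0 -1;0 0 0 0 -1;0 0 0 0 -1;0 0 0 0 -1;0 0 0 0 -1;0 0 0 0 -1;0 0 0 0 -1;0 0 0 0 -1;0 0 0 0 -1;0 0 0 0 -1;0 0 0 0 -1;0 0 0 0 -1"

```text
t: 22.75
tcp_pos: [0.5753, 0.2914, 0.2798]
tool_rot: [-0.031, 1.0, 0.0, 0.0]
force: [0.1, -0.1, -0.2]
finger_gap: 0.002
gripper_force: 0.0
```

```bash
python3 go.py 0.728 0.2483 0.29 193.3
python3 - <<'E'
from h import *
T,S=cams.snapshot("top"),cams.snapshot("side")
hin=np.array([.655,.231,.03]);f=np.array([-.973,-.23,0]);u=np.array([-.23,.973,0])
# predicted tab tip pixels at theta 1.73, for later checks
print("ok")
E
```

```text
t 22.75 tcp [0.5753 0.2914 0.2798] yaw -176.42172312970862 F [ 0.1325 -0.1301 -0.2255] gap 0.0022856894040066645 q [ 0.2959  0.4853  1.2881  0.      1.3675 -1.3373]
units [-7.488  -2.6296 -0.5027]
spin units -2.430430782427152
ok
```

Call:
send_rows --commands "0 0 0 0 -1;0 0 0 0 -1;0 0 0 0 -0.43;0 -0.6 -0.3 -0.1 0;0 -0.9 -0.5 -0.1 0;0 -0.9 -0.5 -0.1 0;0 -0.9 -0.5 -0.1 0;0 -0.9 -0.5 -0.1 0;0 -0.9 -0.5 0 0;0 -0.9 -0.5 0 0;0 -0.9 -0.5 0 0;0 0 0 0 0;0 0 0 0 0"

```text
t: 23.93
tcp_pos: [0.7274, 0.248, 0.2885]
tool_rot: [-0.113, 0.994, 0.0, -0.0]
force: [-0.5, 0.3, -1.0]
finger_gap: -0.001
gripper_force: 0.0
```

```bash
python3 go.py 0.728 0.2483 0.200 193.3
python3 - <<'E'
from h import *
W=cams.snapshot("wrist");hin=np.array([.655,.231,.03]);f=np.array([-.973,-.23,0]);u=np.array([-.23,.973,0])
def hp(d,h,y,th): return hin+f*(d*np.cos(th)-h*np.sin(th))+u*y+np.array([0,0,d*np.sin(th)+h*np.cos(th)])
for th in (1.68,1.73,1.78): print(th,[fproj(W,hp(d,8,y,th)).round() for d,y in ((228,40),(228,-40),(184,-40),(184,40))] if 0 else [fproj(W,hp(d/1000,.008,y/1000,th)).round() for d,y in ((228,40),(228,-40),(184,-40),(184,40))])
k=mask(W,(150,20,500,300),(5,120,50),(22,255,255));n,l,q,ce=cv2.connectedComponentsWithStats(k)
for i in range(1,n):
    if q[i,4]>100: print("orange",q[i],ce[i].round())
E
```

```text
t 23.9333 tcp [0.7274 0.248  0.2885] yaw -167.0507639162267 F [-0.5419  0.2924 -0.9507] gap -0.0011814444040338494 q [ 0.1836  0.6814  0.9006  0.0002  1.5605 -1.6132]
units [-0.0344  0.0057  4.4252]
spin units -0.08769097905667422
1.68 [array([380., 161.]), array([261., 161.]), array([271., 144.]), array([370., 144.])]
1.73 [array([379., 176.]), array([262., 176.]), array([271., 155.]), array([369., 154.])]
1.78 [array([377., 190.]), array([264., 191.]), array([272., 165.]), array([368., 165.])]
orange [150  20  15  61 546] [157.  46.]
orange [171  20  57 130 591] [206. 115.]
orange [ 301   20   42   41 1416] [322.  38.]
orange [ 383   20   90  126 1660] [414.  62.]
orange [494  20   6  94 281] [498.  75.]
orange [374  31  26  30 204] [382.  49.]
orange [ 164  146  316   97 7160] [322. 180.]
orange [352 282  29  16 298] [366. 289.]
```

```bash
python3 - <<'E'
from h import *
W=cams.snapshot("wrist")
k=mask(W,(150,100,500,275),(5,110,40),(22,255,255))
for x in (200,250,258,265,275,290,300,320,340,350,365,375,382,390,440):
    y=np.nonzero(k[:,x])[0]; print(x,(y.min(),y.max(),len(y)) if len(y) else None)
E
```

```text
200 (np.int64(125), np.int64(224), 34)
250 (np.int64(107), np.int64(242), 18)
258 (np.int64(149), np.int64(242), 16)
265 (np.int64(108), np.int64(242), 30)
275 (np.int64(107), np.int64(242), 37)
290 (np.int64(160), np.int64(243), 26)
300 (np.int64(106), np.int64(243), 27)
320 (np.int64(104), np.int64(242), 27)
340 (np.int64(104), np.int64(242), 27)
350 (np.int64(105), np.int64(242), 26)
365 (np.int64(105), np.int64(241), 39)
375 (np.int64(106), np.int64(241), 32)
382 (np.int64(106), np.int64(241), 17)
390 (np.int64(147), np.int64(241), 16)
440 (np.int64(122), np.int64(226), 32)
```

```bash
python3 -c "
import numpy as np
f=np.radians(np.r_[99,np.arange(96,5,-3)]);X=214*np.cos(f)-8*np.sin(f);Z=214*np.sin(f)+8*np.cos(f)
r=['0 %.2f 0 %.2f 0'%(a/20,-b/20) for a,b in zip(np.diff(X),np.diff(Z))]
print(len(r),f[-1]);print(';'.join(r[:15]));print(';'.join(r[15:]));print(X[[0,15,-1]],Z[[0,15,-1]]+3)"
```

```text
31 0.10471975511965978
0 0.55 0 -0.09 0;0 0.56 0 -0.06 0;0 0.56 0 -0.04 0;0 0.56 0 -0.01 0;0 0.56 0 0.02 0;0 0.56 0 0.05 0;0 0.55 0 0.08 0;0 0.55 0 0.11 0;0 0.54 0 0.14 0;0 0.54 0 0.17 0;0 0.53 0 0.20 0;0 0.51 0 0.22 0;0 0.50 0 0.25 0;0 0.49 0 0.27 0;0 0.47 0 0.30 0
0 0.46 0 0.32 0;0 0.44 0 0.35 0;0 0.42 0 0.37 0;0 0.40 0 0.39 0;0 0.38 0 0.41 0;0 0.36 0 0.43 0;0 0.33 0 0.45 0;0 0.31 0 0.47 0;0 0.29 0 0.48 0;0 0.26 0 0.50 0;0 0.23 0 0.51 0;0 0.21 0 0.52 0;0 0.18 0 0.53 0;0 0.15 0 0.54 0;0 0.12 0 0.55 0;0 0.09 0 0.55 0
[-41.37848224 119.31390804 211.9914579 ] [213.11382917 180.83191881  33.3252663 ]
```

Call:
send_rows --commands "0 0 0 0.5 -0.09;0 0 0 0.8 0;0 0 0 0.8 0;0 0 0 0.8 0;0 0 0 0.6 0;0 0 0 0.25 0;0 0 0 0 0;0 0.4 0 0 0;0 0.4 0 0 0;0 0.25 0 0 0;0 0 0 0 0"

```text
t: 24.95
tcp_pos: [0.7072, 0.2441, 0.2159]
tool_rot: [-0.117, 0.993, 0.0, 0.002]
force: [0.4, 0.4, 1.1]
finger_gap: -0.002
gripper_force: 0.4
```

Call:
send_rows --commands "0 0.55 0 -0.05 0;0 0.56 0 -0.04 0;0 0.56 0 -0.04 0;0 0.56 0 -0.01 0;0 0.56 0 0.02 0;0 0.56 0 0.05 0;0 0.55 0 0.08 0;0 0.55 0 0.11 0;0 0.54 0 0.14 0;0 0.54 0 0.17 0;0 0.53 0 0.20 0;0 0.51 0 0.22 0;0 0.50 0 0.25 0;0 0.49 0 0.27 0;0 0.47 0 0.30 0;0 0 0 0 0"

```text
t: 26.28
tcp_pos: [0.5492, 0.2061, 0.1809]
tool_rot: [-0.117, 0.993, -0.0, -0.001]
force: [-0.1, -0.2, -0.6]
finger_gap: 0.001
gripper_force: 0.0
```

```bash
cat > hood.py <<'E'
from h import *
s=readout.sense();hin=np.array([.655,.231,.03]);f=np.array([-.973,-.23,0]);u=np.array([-.23,.973,0])
p=s["tcp_pos"]-hin;print("t",s["t"],"r,lat",p@f,p@u,"tip z",s["tcp_pos"][2]+.027,"F",s["force"])
def hp(d,h,y,th): return hin+f*(d*np.cos(th)-h*np.sin(th))+u*y+np.array([0,0,d*np.sin(th)+h*np.cos(th)])
def pp(S,P):
    v=R.from_quat(S["rotation"]).as_matrix().T@(P-S["eye"]);return (S["intrinsics"]@(v/v[2]))[:2]
# hood angle from the outer rim front corners: score orange along predicted rim front edge in both views
for n in ("top","side"):
    S=cams.snapshot(n);h=cv2.cvtColor(S["pixels"],cv2.COLOR_RGB2HSV);m=cv2.inRange(h,np.array([3,110,40]),np.array([22,255,255]))
    sc=[]
    for th in np.arange(0,1.8,.02):
        P=[pp(S,hp(.184,.003,y,th)).round().astype(int) for y in np.r_[np.linspace(-.133,-.045,30),np.linspace(.045,.133,30)]]
        sc.append(np.mean([m[q[1],q[0]]>0 if 0<=q[1]<400 and 0<=q[0]<640 else 0 for q in P]))
    i=np.argsort(sc)[::-1][:5];print(n,[(round(.02*j,2),round(sc[j],2)) for j in i])
E
python3 hood.py
```

```text
t 26.2833 r,lat 0.10867793767167648 9.644956063351006e-05 tip z 0.2078955796259459 F [-0.0691 -0.195  -0.6031]
top [(np.float64(1.78), np.float64(1.0)), (np.float64(1.76), np.float64(1.0)), (np.float64(0.94), np.float64(0.62)), (np.float64(0.96), np.float64(0.62)), (np.float64(0.0), np.float64(0.48))]
side [(np.float64(1.78), np.float64(1.0)), (np.float64(1.76), np.float64(1.0)), (np.float64(0.94), np.float64(0.5)), (np.float64(0.96), np.float64(0.5)), (np.float64(1.74), np.float64(0.37))]
```

Both views score the hood rim as still at about 1.77 rad, so the fingertips passed over the tab. I'll go back and reach about 25 mm lower.

Call:
send_rows --commands "0 0 0 -1 0;0 0 0 -1 0;0 -0.5 0 -1 0;0 -1 0 -0.4 0;0 -1 0 0 0;0 -1 0 0 0;0 -1 0 0 0;0 -1 0 0 0;0 -1 0 0 0;0 -1 0 0 0;0 -1 0 0 0;0 -1 0 0 0;0 -0.9 0 0 0;0 0 0 0.5 0;0 0 0 0.8 0;0 0 0 0.8 0;0 0 0 0.6 0;0 0 0 0.2 0;0 0 0 0 0"

```text
t: 27.97
tcp_pos: [0.7514, 0.2546, 0.1886]
tool_rot: [-0.117, 0.993, -0.0, -0.002]
force: [-0.2, 0.2, 0.5]
finger_gap: -0.0
gripper_force: 0.0
```

```bash
python3 hood.py
```

```text
t 27.9667 r,lat -0.09919451873878722 0.0008077354347692012 tip z 0.21555643433140617 F [-0.1845  0.15    0.5189]
top [(np.float64(0.96), np.float64(0.82)), (np.float64(0.94), np.float64(0.8)), (np.float64(0.0), np.float64(0.55)), (np.float64(0.98), np.float64(0.52)), (np.float64(1.78), np.float64(0.5))]
side [(np.float64(0.94), np.float64(0.85)), (np.float64(0.96), np.float64(0.85)), (np.float64(1.76), np.float64(0.52)), (np.float64(1.78), np.float64(0.5)), (np.float64(0.06), np.float64(0.48))]
```

The hood is actually at 0.95 rad, where the arc should have put it. The first match was a false one on the other orange frame. I'll return to the tab and carry on.

Call:
send_rows --commands "0 0 0 -0.8 0;0 0 0 -0.8 0;0 0 0 -0.8 0;0 0.5 0 0 0;0 1 0 0 0;0 1 0 0 0;0 1 0 0 0;0 1 0 0 0;0 1 0 0 0;0 1 0 0 0;0 1 0 0 0;0 1 0 0 0;0 1 0 0 0;0 0.9 0 0 0;0 0 0 0.8 0;0 0 0 0.8 0;0 0 0 0.8 0;0 0 0 0 0;0 0 0 0 0"

```text
t: 29.65
tcp_pos: [0.5508, 0.2065, 0.1915]
tool_rot: [-0.117, 0.993, 0.0, 0.0]
force: [-0.7, 0.2, 0.6]
finger_gap: 0.001
gripper_force: 0.0
```

```bash
python3 hood.py
```

```text
t 29.65 r,lat 0.10705646107090096 0.00014746599311747194 tip z 0.21849362339349768 F [-0.7373  0.1608  0.5915]
top [(np.float64(1.78), np.float64(1.0)), (np.float64(1.76), np.float64(1.0)), (np.float64(0.94), np.float64(0.67)), (np.float64(0.96), np.float64(0.63)), (np.float64(0.0), np.float64(0.5))]
side [(np.float64(1.78), np.float64(1.0)), (np.float64(1.76), np.float64(1.0)), (np.float64(0.94), np.float64(0.5)), (np.float64(0.96), np.float64(0.5)), (np.float64(0.06), np.float64(0.42))]
```

```bash
cat > cmp.py <<'E'
from h import *
hin=np.array([.655,.231,.03]);f=np.array([-.973,-.23,0]);u=np.array([-.23,.973,0])
def hp(d,h,y,th): return hin+f*(d*np.cos(th)-h*np.sin(th))+u*y+np.array([0,0,d*np.sin(th)+h*np.cos(th)])
def pp(S,P):
    v=R.from_quat(S["rotation"]).as_matrix().T@(P-S["eye"]);return (S["intrinsics"]@(v/v[2]))[:2]
for n in ("top","side"):
    S=cams.snapshot(n);old=cv2.imread(f"pics/{n}0.png")[:,:,::-1]
    for lab,I in (("start",old),("now",S["pixels"])):
        m=cv2.inRange(cv2.cvtColor(np.ascontiguousarray(I),cv2.COLOR_RGB2HSV),np.array([3,110,40]),np.array([22,255,255]))
        m=cv2.dilate(m,np.ones((2,2)))
        print(n,lab,{th:[round(float(np.mean([m[tuple(pp(S,hp(d,.003,y,th)).round().astype(int)[::-1])]>0 for y in ys])),2) for d,ys in ((.184,np.linspace(-.13,-.05,20)),(.184,np.linspace(.05,.13,20)))]+[round(float(np.mean([m[tuple(pp(S,hp(d,.003,yy,th)).round().astype(int)[::-1])]>0 for d in np.linspace(.03,.17,20)])),2) for yy in (-.133,.133)] for th in (.94,1.0,1.57,1.74,1.78)})
    d=cv2.absdiff(np.ascontiguousarray(old),S["pixels"]).max(2)
    for th in (.94,1.76): print(" change at tab tip corners/rim corners",th,[int(d[tuple(pp(S,hp(*q,th)).round().astype(int)[::-1])]) for q in ((.184,.003,.13),(.184,.003,-.13),(.122,.136,.13),(.122,.136,-.13))])
E
python3 cmp.py
```

```text
top start {0.94: [0.0, 0.05, 0.3, 0.0], 1.0: [0.0, 0.05, 0.3, 0.0], 1.57: [0.0, 0.25, 0.45, 0.4], 1.74: [1.0, 1.0, 1.0, 0.9], 1.78: [0.7, 0.2, 1.0, 0.4]}
top now {0.94: [1.0, 0.4, 1.0, 0.0], 1.0: [0.0, 0.0, 1.0, 0.0], 1.57: [0.05, 0.0, 0.75, 0.0], 1.74: [1.0, 1.0, 0.85, 0.0], 1.78: [1.0, 1.0, 0.85, 0.05]}
 change at tab tip corners/rim corners 0.94 [123, 116, 14, 11]
 change at tab tip corners/rim corners 1.76 [14, 11, 153, 137]
side start {0.94: [0.0, 0.05, 0.0, 0.0], 1.0: [0.0, 0.15, 0.0, 0.0], 1.57: [0.15, 0.0, 0.0, 0.05], 1.74: [1.0, 1.0, 0.8, 1.0], 1.78: [0.35, 0.0, 0.4, 1.0]}
side now {0.94: [0.0, 1.0, 0.0, 0.95], 1.0: [0.0, 0.0, 0.0, 0.65], 1.57: [0.1, 0.0, 0.1, 0.4], 1.74: [0.9, 1.0, 0.0, 0.4], 1.78: [1.0, 1.0, 0.05, 0.4]}
 change at tab tip corners/rim corners 0.94 [75, 79, 24, 22]
 change at tab tip corners/rim corners 1.76 [24, 22, 99, 107]
```

Confirmed: the hood is at 0.94 rad. The start image had no orange there, and now there is. Continuing the arc down to about 0.1 rad.

Call:
send_rows --commands "0 0.05 0 0.5 0;0 0.46 0 0.32 0;0 0.44 0 0.35 0;0 0.42 0 0.37 0;0 0.40 0 0.39 0;0 0.38 0 0.41 0;0 0.36 0 0.43 0;0 0.33 0 0.45 0;0 0.31 0 0.47 0;0 0.29 0 0.48 0;0 0.26 0 0.50 0;0 0.23 0 0.51 0;0 0.21 0 0.52 0;0 0.18 0 0.53 0;0 0.15 0 0.54 0;0 0.12 0 0.55 0;0 0.09 0 0.55 0;0 0 0 0 0"

```text
t: 31.35
tcp_pos: [0.4578, 0.1843, 0.0317]
tool_rot: [-0.117, 0.993, -0.0, -0.002]
force: [-0.1, 0.4, 0.3]
finger_gap: 0.0
gripper_force: 0.0
```

```bash
python3 hood.py
```

```text
t 31.35 r,lat 0.20265116010654013 -5.3718335191131303e-05 tip z 0.05869028592950119 F [-0.0906  0.377   0.3364]
top [(np.float64(0.92), np.float64(1.0)), (np.float64(0.9), np.float64(1.0)), (np.float64(1.56), np.float64(0.93)), (np.float64(1.54), np.float64(0.92)), (np.float64(0.94), np.float64(0.75))]
side [(np.float64(0.92), np.float64(1.0)), (np.float64(0.9), np.float64(1.0)), (np.float64(1.58), np.float64(0.9)), (np.float64(0.12), np.float64(0.73)), (np.float64(0.14), np.float64(0.73))]
```

Call:
send_rows --commands "0 0 0 0.2 0;0 0 0 0.2 0;0 0 0 0.15 0;0 0 0 0.1 0;0 0 0 0 0"

```text
t: 31.87
tcp_pos: [0.4598, 0.1847, 0.0214]
tool_rot: [-0.117, 0.993, -0.0, 0.001]
force: [-0.1, -1.4, 6.9]
finger_gap: 0.001
gripper_force: 3.3
```

Call:
send_rows --commands "0 0 0 0.1 0;0 0 0 0.1 0;0 0 0 0 0"

```text
t: 32.12
tcp_pos: [0.4596, 0.1847, 0.0167]
tool_rot: [-0.117, 0.993, 0.0, 0.0]
force: [0.0, -0.2, 0.1]
finger_gap: 0.001
gripper_force: 0.0
```

Call:
send_rows --commands "0 0 0 0.1 0;0 0 0 0.1 0;0 0 0 0.1 0;0 0 0 0 0"

```text
t: 32.45
tcp_pos: [0.4597, 0.1848, 0.0107]
tool_rot: [-0.117, 0.993, 0.0, 0.0]
force: [-0.5, -0.7, 7.1]
finger_gap: 0.001
gripper_force: 3.6
```

Call:
send_rows --commands "0 0 0 0.1 0;0 0 0 0 0;0 0 0 0 0"

```text
t: 32.7
tcp_pos: [0.4598, 0.1848, 0.0105]
tool_rot: [-0.117, 0.993, -0.0, 0.001]
force: [-4.4, -1.2, 23.3]
finger_gap: -0.005
gripper_force: 11.7
```

The tip is at z≈0.038 on a hard stop at 23 N, the shut height, after the snap. I'll lift off and verify.

Call:
send_rows --commands "0 0 0 -0.5 0;0 0.3 0 -1 0;0 0.5 0 -1 0;0 0.5 0 -1 0;0 0.5 0 -1 0;0 0.5 0 -1 0;0 0.5 0 -1 0;0 0 0 -1 0;0 0 0 -1 0;0 0 0 -1 0;0 0 0 -1 0;0 0 0 0 0;0 0 0 0 0"

```text
t: 33.78
tcp_pos: [0.4057, 0.1718, 0.2189]
tool_rot: [-0.117, 0.993, 0.0, 0.001]
force: [-0.3, 0.3, -0.2]
finger_gap: 0.001
gripper_force: 0.0
```

```bash
python3 hood.py; python3 - <<'E'
from h import *
exec(open('cmp.py').read().split("for n in")[0])
for n in ("top","side"):
    S=cams.snapshot(n);m=cv2.inRange(cv2.cvtColor(S["pixels"],cv2.COLOR_RGB2HSV),np.array([3,110,40]),np.array([22,255,255]))
    for th in (0,.02,.04,.06,.075,.1): print(n,th,[round(float(np.mean([m[tuple(pp(S,hp(d,.136,y,th)).round().astype(int)[::-1])]>0 for y in np.linspace(-.12,.12,30)])),2) for d in (.116,.119,.122)])
    k=mask(S,(150,100,340,380),(0,95,50),(14,255,255));nn,l,q,ce=cv2.connectedComponentsWithStats(k)
    print([list(map(int,v)) for v in q[1:] if v[4]>40]); P=[pp(S,np.array([.556,.297,z])).round() for z in (.03,.135)];print("column expected",P)
E
```

```text
t 33.7833 r,lat 0.2562029355766231 -0.0002802340588606296 tip z 0.24593267175304373 F [-0.274   0.2712 -0.1961]
top [(np.float64(0.82), np.float64(1.0)), (np.float64(0.84), np.float64(1.0)), (np.float64(0.06), np.float64(1.0)), (np.float64(0.0), np.float64(1.0)), (np.float64(0.04), np.float64(1.0))]
side [(np.float64(0.12), np.float64(1.0)), (np.float64(0.82), np.float64(1.0)), (np.float64(0.04), np.float64(1.0)), (np.float64(0.0), np.float64(1.0)), (np.float64(0.02), np.float64(1.0))]
top 0 [0.0, 0.9, 1.0]
top 0.02 [0.0, 0.0, 0.97]
top 0.04 [0.0, 0.0, 0.0]
top 0.06 [0.0, 0.0, 0.0]
top 0.075 [0.0, 0.0, 0.0]
top 0.1 [0.0, 0.0, 0.0]
[[225, 131, 41, 11, 42], [290, 185, 16, 32, 136], [161, 218, 64, 30, 289], [232, 241, 13, 13, 115]]
column expected [array([201., 196.]), array([186., 192.])]
side 0 [0.0, 0.17, 1.0]
side 0.02 [0.0, 0.0, 0.27]
side 0.04 [0.0, 0.0, 0.0]
side 0.06 [0.0, 0.0, 0.0]
side 0.075 [0.0, 0.0, 0.0]
side 0.1 [0.0, 0.0, 0.0]
[[304, 184, 12, 4, 41], [238, 211, 102, 165, 2381]]
column expected [array([294., 344.]), array([291., 334.])]
```

```bash
python3 - <<'E'
from h import *
S=cams.snapshot("top");h=cv2.cvtColor(S["pixels"],cv2.COLOR_RGB2HSV)
old=cv2.cvtColor(cv2.imread("pics/top0.png"),cv2.COLOR_BGR2HSV)
print("hsv column top",[h[192,x].tolist() for x in (170,180,186,192,205)],"bust",old[183,229],h[183,229],"vase",old[173,268],h[173,268])
m=cv2.inRange(h,np.array([0,60,30]),np.array([16,255,255]))[172:212,172:250]
n,l,q,ce=cv2.connectedComponentsWithStats(m);print([(q[i].tolist(),(ce[i]+172).round().tolist()) for i in range(1,n) if q[i,4]>30])
for nm,(x0,y0,x1,y1),lo,hi in (("sponge",(435,225,462,258),(24,190,80),(34,255,255)),("lump",(345,235,378,268),(0,120,30),(13,255,255)),("bowl",(418,136,450,168),(0,0,60),(179,70,255)),("kidney",(342,148,366,180),(0,0,60),(179,70,255))):
    c=[]
    for I in (old,h):
        k=cv2.inRange(I[y0:y1,x0:x1],np.array(lo),np.array(hi));c.append(np.round([np.nonzero(k)[1].mean(),np.nonzero(k)[0].mean()],1))
    print(nm,c)
print(readout.sense()["t"])
E
```

```text
hsv column top [[34, 16, 126], [13, 34, 142], [17, 36, 142], [13, 35, 140], [30, 8, 132]] bust [ 11 163 156] [ 14  31 138] vase [101  74 120] [100  23 136]
[([7, 22, 71, 18, 78], [215.0, 202.0]), ([21, 26, 57, 14, 75], [222.0, 204.0])]
sponge [array([13.3, 16.7]), array([13.3, 16.6])]
lump [array([15.3, 16.3]), array([15.4, 16.3])]
bowl [array([18.2, 12.3]), array([18.2, 12.3])]
kidney [array([11.3, 13.7]), array([11.3, 13.7])]
34.0333
```

The column top shows at its expected pixel through the hood, like the bust and vase. The pieces on the board haven't moved, and the hood is at 0.

```bash
python3 -c "
from station import sign_off
print(sign_off())"
```

```text
the job is handed in; nothing more can be done
None
```

The column stands upright on the blue disc, the hood is caught and fully shut, the other pieces look to be where they were, and the job was handed in at about 34 s.

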